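Open the squeeze-tab specimen jar

TASK

Open the specimen jar in its stand: squeeze both side tabs of the safety cap in, turn the cap anticlockwise (seen from above) until you feel it come up against its end stop, then lift it straight off, never forcing the cap against the jar. Set the cap down upright, without dropping it, on the floor of the dissecting tray and let go of it. Leave the other things on the bench where they are.

Things in the scene. Friction and masses are not known exactly. Their poses are not given: they have to be found in the camera images.
- jar: Amber jar, 80 mm diameter, clamped immovably in a grey stand 130 (x) x 110 (y) x 30 mm. Origin: centre of the stand's underside, on the bench; z up. At the start cap and jar have the same heading (x axes agree).
- jar_top (a point): Centre of the jar's flat shoulder, 84 mm above the bench. Small latch posts on the shoulder beside the foot of each cap tab reach 93 mm above the bench: keep fingertips above 95 mm while turning. The neck, under the cap, with its sprung gasket tops out 124 (pressed) to 128 mm above the bench.
- cap: Plain white safety cap on the jar: 49 mm diameter, 42 mm tall, about 60 g. Origin: centre of its skirt's underside, 86 mm above the bench while on the jar; z up. Its two tabs are on its +y and -y sides. With BOTH tabs held in it turns anticlockwise (from above) against slight friction, below 0.2 N m; otherwise the latches allow only about 1 mm of play.
- cap_top (a point): Centre of the cap's flat top. Lugs inside hold the cap down. Where it frees is seen nowhere and differs each time: a rigid end stop is met 32 to 82 degrees from the start; only in the last 9 degrees or so before it are the lugs clear (a gasket, 3 to 4 N, then lifts it 4 mm). Ease off 1 or 2 degrees, then lift straight up, 45 mm to be clear of the neck. Over 80 N between cap and jar (0.8 N m on the stop) breaks it.
- tab_l: Tab on the cap's +y side: upright ribbed plate 24 mm wide (along x), 10 to 42 mm above the cap's underside, outer face 32 mm from the axis (64 mm over both tabs). Slides in 4.5 mm against a spring (about 5 N at first, 11 N fully in); its latch frees after about 3 mm. Origin and axes: the cap's while out; shifts inward with the tab.
- tab_r: The same tab on the cap's -y side; likewise.
- tray: Steel dissecting tray, fixed, 260 (x) x 200 (y) x 22 mm high, walls and floor 5 mm thick. Origin: centre of its underside, on the bench.
- reagent: Bystander: closed amber jar, 60 mm diameter, 110 mm tall, plain round black cap without tabs. Origin at the centre of its underside.
- beaker: Bystander: white cup, 60 mm diameter, 70 mm tall. Origin at the centre of its underside.
- probe: Bystander: dissecting needle with wooden handle, 140 mm long, 9 mm thick, lying along its x. Origin under its middle.
Not all that is in view belongs to the job. What is shaped like the cap but orange is not meant. Leave any purple or yellow look-alike of the jar alone.

How it is judged:
By the outcome, as a careful person would: the job done as asked, in the order asked, and still so for the second after the job is handed in, with the robot touching nothing.
It also fails if it takes over 61 s, if anything falls off the work surface, if the arm or the gripper's body presses on something with over 40 N, if the wrist force passes 120 N, or if a joint passes its speed limit or range.

ROBOT

A 6-joint arm with a two-finger parallel gripper is mounted at the origin on the work surface. World frame = base frame: x ahead of the robot, y to its left, z up, the work surface at z = 0. Lengths are in m, angles in degrees, forces in N, time in s.
With the tool pointing down it reaches from about 0.35 to 0.875 m from the base axis. Payload 4.2 kg.
Tool frame: the origin (TCP) lies on the front face of the gripper's body, between the roots of the fingers; the fingertips stand finger_overhang ahead of it and the grasp point (between the pads) lies 51 mm ahead of it (finger_overhang is the distance from the TCP to the fingertips, in m); z points along the fingers, y is the line along which they close (so a half turn about z gives the same grasp; the last joint's range is limited). The gripper opens to 87 mm and grips with 3 to 60 N. Pads are 19 mm wide; open, the fingers measure 117 mm over their backs; the gripper's body (75 mm by 190 mm) begins 51 mm behind the grasp point.
Start: joints at [-53.652, 22.042, 0.453, 0, -68.411, -14.817], TCP at [0.229, -0.581, 0.292] pointing down, gripper open.
Joint ranges: [-179.83, 179.83], [-69.29, 118.12], [-61.27, 80.66], [-181.25, 117.63], [-171.15, -9.14], [-177.46, 177.46]. Speed limits (degrees/s): [159.86, 159.86, 180, 180, 180, 180].

INTERFACE

Orientations are given as a 3x3 rotation matrix whose columns are the frame's x, y, z axes.
In Python, from station import sense, capture, camera_model, finish_job, finger_overhang gives the robot as it stands. The module is installed in compiled form; this text tells all that it offers.
- The arm moves only by the tool jog_arm, never from a script. Its argument "rows" is a list that holds one entry, the list of rows, each a list of 4 numbers: the shift along the tool's x, y, z in m, then the turn about the tool's z in rad. A call has 1 to 20 rows; each row shifts and turns the commanded pose from where the row before left it, along the tool's axes as they then stand; what a row does not reach is not made up. A row lasts 1/8 s, in which the tool goes at most 62.5 mm and 10.7 degrees, less where a joint would pass 70% of its speed; a pose out of reach is approached as far as the arm can. A call is refused whole if a number of a shift passes 0.0625 or a number of a turn 0.188, either way. A call with a gripper value outside its range is refused whole. "claw" is the opening, from 0 (shut) to 1 (fully open), set as the call begins (left out, the last holds). The fingers move at their own pace and stop on an object; the grip force is fixed at half the most. Time passes only in rows, so rows that do not move let the fingers close. It gives the time, the measured TCP pose, the force, the opening and the grip force at its end, in the units of the state.
- sense(): the state, without advancing time (a new reading comes with each control period).
- capture(name): name is "side" or "top" or "wrist"; returns the picture (480x640x3 uint8, red, green, blue); there is no depth.
- camera_model(name): a dict with "fovy" (degrees; the focal length in pixels is half the picture's height over the tangent of half this angle, whatever the lens; pixels are square), "cx", "cy" (the principal point, pixels), "eye" and "rotation" of the camera in the world. Camera axes: x right, y down, z forward; pixel columns grow to the right and rows downward; lengths in m; the calibration is good to about 2 mm. A picture is of the moment at which its call begins: read the wrist's pose just before it. camera_model takes no time and is no camera call; for the wrist camera it gives the pose at the moment of the call.
- finish_job(): hands the job in; it is judged then, once.
The state is a dict: "time_s": time; "joints": joint angles; "joint_velocities": joint speeds; "effort": joint torques, N m; "tcp_pos": TCP position; "ee_rot": TCP orientation; "wrist_force": force on the tool from outside, world axes, zero at the start; "moment": the same for the moment, N m; "gripper_width": opening from 0.0 (shut) to 1.0 (fully open); "gripper_force": force on a finger pad.
Only numpy, scipy, OpenCV 4.12 (cv2) and the standard library are available. Lean on these libraries where they do the work, as an engineer would, in place of code of your own. Each camera call takes 0.05 s, during which the arm holds its last target. There are 200 camera calls.

## Working session

There is one attempt and no reset: what is moved stays moved. The work goes in short steps, Python scripts to look and compute and a tool call to move; the robot and the scene stay as the last step left them, time stands still between calls to the robot, and variables do not carry over. Pictures are saved under pics/ and viewed, at most 10 in all, crops included, and the job is handed in when it is done.

Besides the shell and the picture viewer there is one more tool, called after "Emit:" as name(argument=value, ...) on one line, values as JSON. jog_arm: Moves the arm, as the interface text tells. Its arguments: {"type":"object","properties":{"rows":{"type":"array"},"claw":{"type":"number"}},"required":["rows"]}

```bash
mkdir -p pics; python3 - <<'E'
from station import *
import cv2,numpy as np
s=sense();print({k:np.round(v,3).tolist() for k,v in s.items()},finger_overhang)
for n in("top","side","wrist"):
    m=camera_model(n);print(n,m)
    cv2.imwrite(f"pics/{n}0.png",capture(n)[:,:,::-1])
E
```

```text
{'time_s': 0.0, 'joints': [-53.65, 22.088, 0.38, -0.029, -68.411, -14.818], 'joint_velocities': [0.052, 0.112, 0.022, -0.076, -0.044, -0.08], 'effort': [0.001, -39.066, 18.74, 4.22, 0.011, -0.0], 'tcp_pos': [0.229, -0.581, 0.291], 'ee_rot': [[-0.93, -0.367, -0.001], [-0.367, 0.93, 0.002], [0.0, 0.002, -1.0]], 'wrist_force': [0.164, -0.976, -0.507], 'moment': [-0.013, 0.028, 0.002], 'gripper_force': 0.0, 'gripper_width': 0.997} 0.0697
top {'fovy': 50.10855154620132, 'cx': 318.7189673119901, 'cy': 239.09041347577494, 'eye': array([0.44341201, 0.07786961, 0.9418967 ]), 'rotation': array([[-0.00479873, -0.99133084,  0.13130168],
       [-0.99998621,  0.00447685, -0.00274656],
       [ 0.00213494, -0.13131305, -0.99133865]])}
side {'fovy': 56.69817160042638, 'cx': 330.79198080080624, 'cy': 239.37994383551134, 'eye': array([0.16294587, 0.64595451, 0.65895072]), 'rotation': array([[-0.82631266, -0.37087813,  0.42385942],
       [-0.56275391,  0.51335299, -0.6479018 ],
       [ 0.02270311, -0.773898  , -0.6329032 ]])}
wrist {'fovy': 63.55710372053573, 'cx': 316.72771434696404, 'cy': 237.14821473391578, 'eye': array([ 0.15583341, -0.60925309,  0.38457907]), 'rotation': array([[-0.36766368,  0.89122454,  0.26559787],
       [ 0.92995665,  0.35173097,  0.1070792 ],
       [ 0.00201261,  0.28636364, -0.95811889]])}
```

View pics/top0.png

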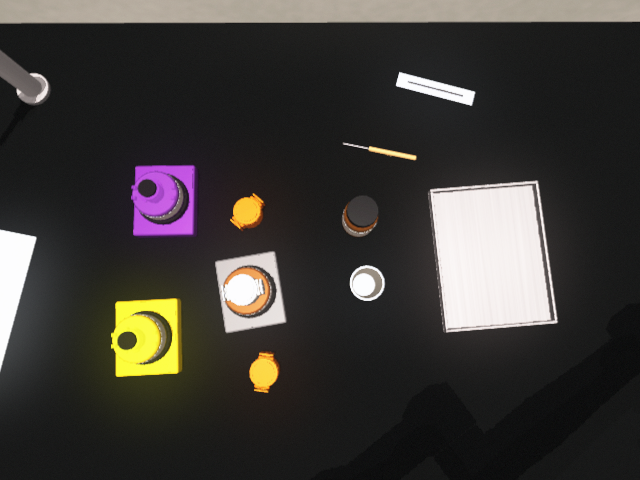

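View pics/side0.png

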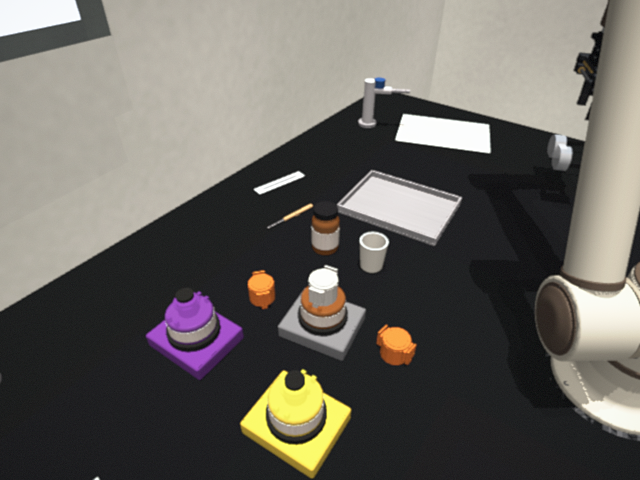

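The picture shows these candidates (top view): white cap on amber jar in grey stand (243,290); purple jar (148,188); yellow jar (125,340); orange caps (247,212) and (264,371); white beaker (367,283). By the description it is the white cap at (243,290). I'll check it in a close crop.

```bash
python3 - <<'E'
import cv2,numpy as np
a=cv2.imread("pics/top0.png")[240:340,200:300];b=cv2.imread("pics/side0.png")[255:355,275:375]
cv2.imwrite("pics/crop1.png",np.hstack([cv2.resize(x,(400,400),interpolation=cv2.INTER_CUBIC) for x in(a,b)]))
E
```

```text
(no output)
```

View pics/crop1.png

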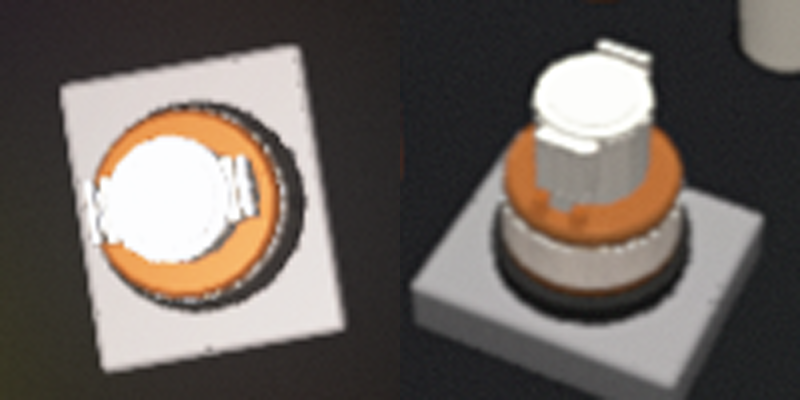

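The crop shows the white cap with two tabs, left at crop (97,208) and right at (240,185), on the amber jar. The tabs line up with the short axis of the grey stand. Choice confirmed.

```bash
cat >h.py <<'E'
from station import *
import cv2,numpy as np
def K(m):
    f=240/np.tan(np.radians(m["fovy"]/2));return f
def ray(m,p,z):
    d=m["rotation"]@np.array([(p[0]-m["cx"])/K(m),(p[1]-m["cy"])/K(m),1]);return m["eye"]+d*(z-m["eye"][2])/d[2]
def proj(m,P):
    q=m["rotation"].T@(np.array(P)-m["eye"]);return q[:2]/q[2]*K(m)+[m["cx"],m["cy"]]
E
python3 - <<'E'
from h import *
m=camera_model("top");w=camera_model("side")
c=np.array([ray(m,p,.03) for p in[(215.5,262),(274.5,251.3),(286,321.8),(226,333)]])
print("stand",c.mean(0),c.tolist())
d=c[0]+c[1]-c[2]-c[3];print("x heading",np.degrees(np.arctan2(d[1],d[0])))
d=c[0]+c[3]-c[2]-c[1];print("y heading",np.degrees(np.arctan2(d[1],d[0])))
print("cap top",ray(m,(242,289.5),.128),"side",ray(w,(275+593/4.,255+93/4.),.128))
a,b=ray(m,(200+97/4.,240+208/4.),.128),ray(m,(200+240/4.,240+185/4.),.128);print("tabs",a,b,np.degrees(np.arctan2(*(a-b)[1::-1])))
t=np.array([ray(m,p,.022) for p in[(430,190),(538,181),(557,322),(444,331)]]);print("tray",t.mean(0),t.tolist())
for n,p,z in[("reagent",(361,211),.11),("beaker",(366.5,279),.07),("or1",(247,212),.04),("or2",(264,371),.04),("yel",(125,340),.128),("pur",(148,188),.128)]:print(n,ray(m,p,z))
s=sense();print(s["tcp_pos"],s["ee_rot"])
E
```

```text
stand [0.47095623 0.1963549  0.03      ] [[0.5238780956630683, 0.2593077524931218, 0.030000000000000027], [0.5425552587561897, 0.1544104969890014, 0.030000000000000027], [0.41811267253282136, 0.13343403826872582, 0.030000000000000027], [0.39927890370190144, 0.238267332016389, 0.030000000000000027]]
x heading 9.57642735451243
y heading 100.14030361597362
cap top [0.47151361 0.19706827 0.128     ] side [0.33058815 0.09653455 0.128     ]
tabs [0.46771975 0.2249922  0.128     ] [0.47649147 0.16872202 0.128     ] 98.86028981716237
tray [ 0.53544158 -0.23701458  0.022     ] [[0.6550212860606454, -0.12891709350604547, 0.02200000000000002], [0.6710522949707893, -0.32792469142430214, 0.02200000000000002], [0.4152089407280496, -0.34602496312500347, 0.02200000000000002], [0.40048381725252286, -0.1451915847185789, 0.02200000000000002]]
reagent [0.59994177 0.00571661 0.11      ]
beaker [ 0.49025243 -0.00525232  0.07      ]
or1 [0.61219463 0.2030793  0.04      ]
or2 [0.33531571 0.17021525 0.04      ]
yel [0.39405544 0.37805406 0.128     ]
pur [0.6359129  0.35165856 0.128     ]
[ 0.22926423 -0.58106685  0.29141765] [[-9.30286412e-01 -3.66833332e-01 -7.05392579e-04]
 [-3.66833995e-01  9.30285197e-01  1.50746991e-03]
 [ 1.03226065e-04  1.66114075e-03 -9.99998615e-01]]
```

Emit:
jog_arm(rows=[[[-0.034,0.0423,0,0],[-0.034,0.0423,0,0],[-0.034,0.0423,0,0],[-0.034,0.0423,0,0],[-0.034,0.0423,0,0],[-0.034,0.0423,0,0],[-0.034,0.0423,0,0],[-0.034,0.0423,0,0],[-0.034,0.0423,0,0],[-0.034,0.0423,0,0],[-0.034,0.0423,0,0],[-0.034,0.0423,0,0],[-0.034,0.0423,0,0],[-0.034,0.0423,0,0],[-0.034,0.0423,0,0],[0,0,0,0.104],[0,0,0,0.104],[0,0,0,0],[0,0,0,0]]], claw=1)

```text
time_s: 2.52
tcp_pos: [0.4709, 0.1959, 0.2922]
ee_rot: [[-0.986, -0.168, -0.0], [-0.168, 0.986, -0.0], [0.0, -0.0, -1.0]]
wrist_force: [0.6, -0.3, -0.6]
gripper_width: 1.001
gripper_force: 0.0
```

```bash
python3 - <<'E'
from h import *
s=sense();print(s["time_s"],s["tcp_pos"],s["ee_rot"].round(4).tolist(),s["wrist_force"].round(2),s["moment"].round(3),np.round(s["joints"],1),s["gripper_width"])
m=camera_model("wrist");im=capture("wrist")[:,:,::-1];cv2.imwrite("pics/w1.png",im)
np.save("w1.npy",m,allow_pickle=True)
R=s["ee_rot"];print("eye in tool",R.T@(m["eye"]-s["tcp_pos"]))
print(proj(m,(.471,.197,.128)))
E
```

```text
2.525 [0.47085045 0.19585488 0.29218251] [[-0.9857, -0.1682, -0.0001], [-0.1682, 0.9857, -0.0001], [0.0002, -0.0, -1.0]] [ 0.55 -0.35 -0.63] [ 0.017 -0.04   0.026] [  40.8   10.8  -15.4   -0.   -63.8 -121.2] 1.001262659159391
eye in tool [ 0.07885     0.00088125 -0.09330488]
[316.97557203 240.22347694]
```

View pics/w1.png

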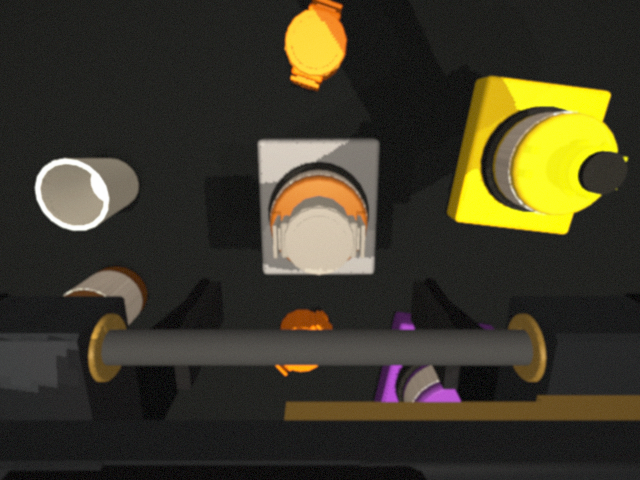

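The wrist view shows the cap top near (320,238), with tabs at about x = 275 and 366 and the stand edges symmetric about x ≈ 319. I'll refine it with an enlargement.

```bash
python3 - <<'E'
from h import *
im=cv2.imread("pics/w1.png")
m=np.load("w1.npy",allow_pickle=True).item()
c=cv2.resize(im[170:290,240:400],None,fx=5,fy=5,interpolation=cv2.INTER_CUBIC)
H,T=np.radians(9.68),.128
def draw(P,ctr,col):
    for p in P:
        w=np.array([ctr[0]+np.cos(H)*p[0]-np.sin(H)*p[1],ctr[1]+np.sin(H)*p[0]+np.cos(H)*p[1],T]);q=(proj(m,w)-[240,170]+.5)*5
        cv2.circle(c,tuple(int(v) for v in q),1,col,-1)
a=np.linspace(0,2*np.pi,90)
draw(np.c_[.0245*np.cos(a),.0245*np.sin(a)],(.4712,.1960),(0,0,255))
x=np.linspace(-.012,.012,15)
for s in(-1,1):draw(np.c_[x,0*x+s*.032],(.4712,.1960),(0,255,0))
cv2.imwrite("pics/w1c.png",c)
E
```

```text
(no output)
```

View pics/w1c.png

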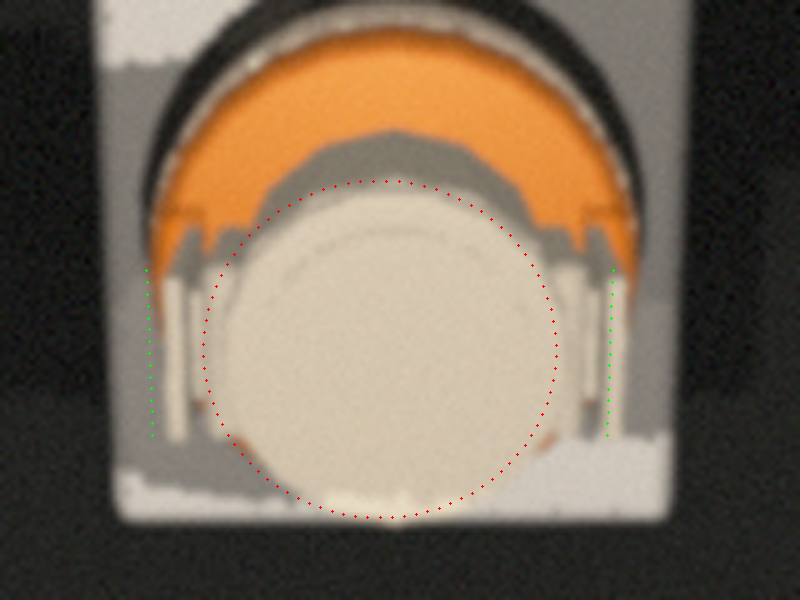

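The overlay shows the tab outer edges at crop x = 166 and 626. That puts the cap about 1.7 mm to the tool's +y and slightly towards -x. I'll correct and descend.

Emit:
jog_arm(rows=[[[-0.001,0.0018,0,0],[0,0,0.03,0],[0,0,0.03,0],[0,0,0.03,0],[0,0,0.02,0],[0,0,0.013,0],[0,0,0,0]]], claw=1)

```text
time_s: 3.45
tcp_pos: [0.4715, 0.1978, 0.1686]
ee_rot: [[-0.986, -0.167, -0.001], [-0.167, 0.986, -0.001], [0.001, -0.001, -1.0]]
wrist_force: [0.0, 0.5, 0.3]
gripper_width: 1.0
gripper_force: 0.0
```

Emit:
jog_arm(rows=[[[0,0,0,0],[0,0,0,0],[0,0,0,0],[0,0,0,0]]], claw=0.77)

```text
time_s: 3.95
tcp_pos: [0.4717, 0.198, 0.1696]
ee_rot: [[-0.986, -0.167, 0.0], [-0.167, 0.986, 0.0], [-0.001, 0.0, -1.0]]
wrist_force: [0.7, -0.3, 0.2]
gripper_width: 0.778
gripper_force: 0.0
```

```bash
python3 - <<'E'
from h import *
s=sense();print(s["time_s"],s["tcp_pos"],s["wrist_force"].round(2),s["moment"].round(3),s["gripper_width"])
cv2.imwrite("pics/w2.png",capture("wrist")[:,:,::-1])
w=camera_model("side");print(ray(w,(323.25,278),.128))
E
```

```text
3.95 [0.47168759 0.19803664 0.16955262] [ 0.69 -0.3   0.2 ] [ 0.026 -0.02  -0.024] 0.7775717334980604
[0.47043546 0.19587331 0.128     ]
```

View pics/w2.png

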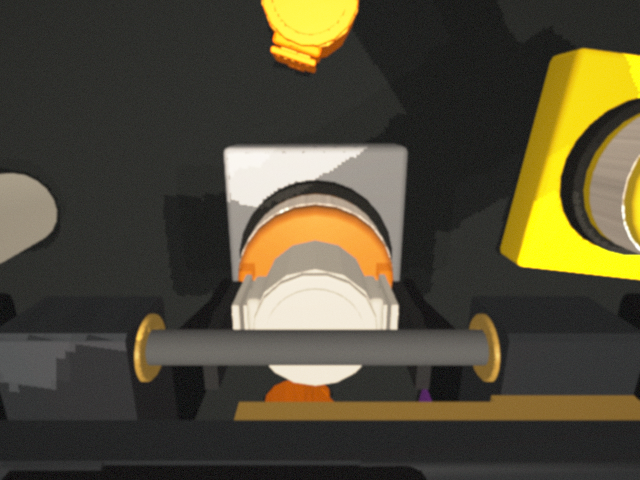

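The close view shows the cap between the fingers: tabs at x = 233 and 398 (mid 315.5), fingers' midpoint at x = 317, no contact. I'll nudge -0.6 mm and squeeze.

Emit:
jog_arm(rows=[[[0,-0.0006,0,0],[0,0,0,0],[0,0,0,0],[0,0,0,0],[0,0,0,0],[0,0,0,0]]], claw=0.5)

```text
time_s: 4.75
tcp_pos: [0.4718, 0.1974, 0.1696]
ee_rot: [[-0.986, -0.167, 0.0], [-0.167, 0.986, 0.0], [-0.0, -0.0, -1.0]]
wrist_force: [-0.5, -0.6, 5.3]
gripper_width: 0.623
gripper_force: 30.0
```

```bash
cat >s.py <<'E'
from h import *
s=sense();R=s["ee_rot"];print(round(s["time_s"],2),"yaw",round(np.degrees(np.arctan2(R[1,1],R[0,1])),2),s["tcp_pos"].round(4),"F",s["wrist_force"].round(1),"Ftool",(R.T@s["wrist_force"]).round(1),"M",s["moment"].round(3),"g",round(s["gripper_width"]*87,1),round(s["gripper_force"],1))
E
python3 s.py
```

```text
4.75 yaw 99.62 [0.4718 0.1974 0.1696] F [-0.5 -0.6  5.3] Ftool [ 0.6 -0.5 -5.3] M [-0.267  0.356 -0.048] g 54.2 30.0
```

Emit:
jog_arm(rows=[[[0,0,0,-0.035],[0,0,0,-0.035],[0,0,0,0]]])

```text
time_s: 5.12
tcp_pos: [0.472, 0.1976, 0.1695]
ee_rot: [[-0.972, -0.237, 0.001], [-0.237, 0.972, 0.0], [-0.001, 0.0, -1.0]]
wrist_force: [-0.8, -1.5, 4.8]
gripper_width: 0.616
gripper_force: 30.0
```

```bash
python3 s.py
```

```text
5.12 yaw 103.7 [0.472  0.1976 0.1695] F [-0.8 -1.5  4.8] Ftool [ 1.2 -1.2 -4.8] M [-0.142  0.243  0.046] g 53.6 30.0
```

Turned 4° with a low moment, so the latches are free. Next to about 26°, then small steps.

Emit:
jog_arm(rows=[[[0,0,0,-0.04],[0,0,0,-0.04],[0,0,0,-0.04],[0,0,0,-0.04],[0,0,0,-0.04],[0,0,0,-0.04],[0,0,0,-0.04],[0,0,0,-0.04],[0,0,0,-0.04],[0,0,0,-0.04],[0,0,0,0]]])

```text
time_s: 6.5
tcp_pos: [0.4722, 0.1978, 0.1696]
ee_rot: [[-0.803, -0.596, 0.001], [-0.596, 0.803, 0.001], [-0.002, -0.0, -1.0]]
wrist_force: [0.0, 0.3, 5.0]
gripper_width: 0.623
gripper_force: 30.0
```

```bash
python3 s.py
```

```text
6.5 yaw 126.57 [0.4722 0.1978 0.1696] F [0.  0.3 5. ] Ftool [-0.2  0.2 -5. ] M [0.091 0.017 0.063] g 54.2 30.0
```

Emit:
jog_arm(rows=[[[0,0,0,-0.02],[0,0,0,-0.02],[0,0,0,-0.02],[0,0,0,0]]])

```text
time_s: 7.0
tcp_pos: [0.4721, 0.1977, 0.1696]
ee_rot: [[-0.766, -0.643, 0.001], [-0.643, 0.766, 0.001], [-0.001, -0.0, -1.0]]
wrist_force: [0.3, 0.6, 4.4]
gripper_width: 0.625
gripper_force: 30.0
```

```bash
python3 s.py
```

```text
7.0 yaw 130.03 [0.4721 0.1977 0.1696] F [0.3 0.6 4.4] Ftool [-0.7  0.3 -4.4] M [0.06  0.02  0.028] g 54.4 30.0
```

Emit:
jog_arm(rows=[[[0,0,0,-0.02],[0,0,0,-0.02],[0,0,0,0]]])

```text
time_s: 7.38
tcp_pos: [0.4721, 0.1977, 0.1695]
ee_rot: [[-0.739, -0.673, 0.001], [-0.673, 0.739, 0.001], [-0.001, -0.0, -1.0]]
wrist_force: [-0.2, -0.2, 5.7]
gripper_width: 0.623
gripper_force: 30.0
```

```bash
python3 s.py
```

```text
7.38 yaw 132.32 [0.4721 0.1977 0.1695] F [-0.2 -0.2  5.7] Ftool [ 0.2 -0.  -5.7] M [ 0.038  0.02  -0.014] g 54.2 30.0
```

Emit:
jog_arm(rows=[[[0,0,0,-0.02],[0,0,0,-0.02],[0,0,0,0]]])

```text
time_s: 7.75
tcp_pos: [0.4721, 0.1976, 0.1695]
ee_rot: [[-0.712, -0.702, 0.001], [-0.702, 0.712, 0.001], [-0.001, -0.0, -1.0]]
wrist_force: [0.6, 0.3, 5.1]
gripper_width: 0.622
gripper_force: 30.0
```

```bash
python3 s.py
```

```text
7.75 yaw 134.61 [0.4721 0.1976 0.1695] F [0.6 0.3 5.1] Ftool [-0.6 -0.2 -5.1] M [ 0.064  0.04  -0.001] g 54.1 30.0
```

Emit:
jog_arm(rows=[[[0,0,0,-0.02],[0,0,0,-0.025],[0,0,0,0]]])

```text
time_s: 8.12
tcp_pos: [0.4721, 0.1976, 0.1695]
ee_rot: [[-0.68, -0.734, 0.001], [-0.734, 0.68, 0.001], [-0.001, -0.0, -1.0]]
wrist_force: [-0.0, -0.2, 6.0]
gripper_width: 0.623
gripper_force: 30.0
```

```bash
python3 s.py
```

```text
8.12 yaw 137.19 [0.4721 0.1976 0.1695] F [-0.  -0.2  6. ] Ftool [ 0.2 -0.1 -6. ] M [0.055 0.022 0.04 ] g 54.2 30.0
```

Emit:
jog_arm(rows=[[[0,0,0,-0.02],[0,0,0,-0.025],[0,0,0,0]]])

```text
time_s: 8.5
tcp_pos: [0.4721, 0.1976, 0.1695]
ee_rot: [[-0.646, -0.763, 0.001], [-0.763, 0.646, 0.001], [-0.001, -0.0, -1.0]]
wrist_force: [-0.4, 0.6, 5.1]
gripper_width: 0.623
gripper_force: 30.0
```

```bash
python3 s.py
```

```text
8.5 yaw 139.77 [0.4721 0.1976 0.1695] F [-0.4  0.6  5.1] Ftool [-0.2  0.7 -5.1] M [ 0.018  0.053 -0.012] g 54.2 30.0
```

Emit:
jog_arm(rows=[[[0,0,0,-0.02],[0,0,0,-0.025],[0,0,0,0]]])

```text
time_s: 8.88
tcp_pos: [0.472, 0.1976, 0.1695]
ee_rot: [[-0.611, -0.792, 0.001], [-0.792, 0.611, 0.001], [-0.001, -0.0, -1.0]]
wrist_force: [0.2, 0.0, 6.3]
gripper_width: 0.621
gripper_force: 30.0
```

```bash
python3 s.py
```

```text
8.88 yaw 142.35 [0.472  0.1976 0.1695] F [0.2 0.  6.3] Ftool [-0.1 -0.1 -6.3] M [0.043 0.059 0.043] g 54.0 30.0
```

Emit:
jog_arm(rows=[[[0,0,0,-0.02],[0,0,0,-0.025],[0,0,0,0]]])

```text
time_s: 9.25
tcp_pos: [0.472, 0.1976, 0.1695]
ee_rot: [[-0.575, -0.818, 0.001], [-0.818, 0.575, 0.001], [-0.001, -0.0, -1.0]]
wrist_force: [-0.4, -0.3, 5.6]
gripper_width: 0.624
gripper_force: 30.0
```

```bash
python3 s.py
```

```text
9.25 yaw 144.92 [0.472  0.1976 0.1695] F [-0.4 -0.3  5.6] Ftool [ 0.5  0.2 -5.6] M [ 0.026 -0.007 -0.02 ] g 54.3 30.0
```

Emit:
jog_arm(rows=[[[0,0,0,-0.02],[0,0,0,-0.025],[0,0,0,0]]])

```text
time_s: 9.62
tcp_pos: [0.472, 0.1976, 0.1695]
ee_rot: [[-0.538, -0.843, 0.001], [-0.843, 0.538, 0.001], [-0.001, -0.0, -1.0]]
wrist_force: [-0.0, 0.5, 6.1]
gripper_width: 0.624
gripper_force: 30.0
```

```bash
python3 s.py
```

```text
9.62 yaw 147.47 [0.472  0.1976 0.1695] F [-0.   0.5  6.1] Ftool [-0.4  0.3 -6.1] M [ 0.133  0.143 -0.073] g 54.3 30.0
```

Emit:
jog_arm(rows=[[[0,0,0,-0.02],[0,0,0,-0.02],[0,0,0,0]]])

```text
time_s: 10.0
tcp_pos: [0.4719, 0.1976, 0.1695]
ee_rot: [[-0.505, -0.863, 0.001], [-0.863, 0.505, 0.001], [-0.001, 0.0, -1.0]]
wrist_force: [-0.2, 0.9, 4.9]
gripper_width: 0.622
gripper_force: 30.0
```

```bash
python3 s.py
```

```text
10.0 yaw 149.66 [0.4719 0.1976 0.1695] F [-0.2  0.9  4.9] Ftool [-0.7  0.6 -4.9] M [ 0.14   0.151 -0.466] g 54.1 30.0
```

Mz jumped to -0.47 N m, so the end stop is met at about 50°. Easing off.

Emit:
jog_arm(rows=[[[0,0,0,0.018],[0,0,0,0.018],[0,0,0,0]]])

```text
time_s: 10.38
tcp_pos: [0.472, 0.1976, 0.1695]
ee_rot: [[-0.535, -0.845, 0.001], [-0.845, 0.535, 0.001], [-0.001, -0.0, -1.0]]
wrist_force: [0.3, 0.5, 5.8]
gripper_width: 0.621
gripper_force: 30.0
```

```bash
python3 s.py
```

```text
10.38 yaw 147.68 [0.472  0.1976 0.1695] F [0.3 0.5 5.8] Ftool [-0.6 -0.  -5.8] M [ 0.1    0.158 -0.149] g 54.0 30.0
```

Emit:
jog_arm(rows=[[[0,0,0,0.02],[0,0,0,0]]])

```text
time_s: 10.62
tcp_pos: [0.472, 0.1976, 0.1695]
ee_rot: [[-0.551, -0.835, 0.001], [-0.835, 0.551, 0.001], [-0.001, -0.0, -1.0]]
wrist_force: [0.8, 0.4, 5.6]
gripper_width: 0.623
gripper_force: 30.0
```

```bash
python3 s.py
```

```text
10.62 yaw 146.56 [0.472  0.1976 0.1695] F [0.8 0.4 5.6] Ftool [-0.7 -0.5 -5.6] M [ 0.091  0.123 -0.063] g 54.2 30.0
```

Emit:
jog_arm(rows=[[[0,0,-0.001,0],[0,0,-0.001,0],[0,0,0,0]]])

```text
time_s: 11.0
tcp_pos: [0.4719, 0.1976, 0.1712]
ee_rot: [[-0.551, -0.834, 0.0], [-0.834, 0.551, 0.0], [-0.001, -0.0, -1.0]]
wrist_force: [1.4, 0.8, 1.2]
gripper_width: 0.624
gripper_force: 30.0
```

```bash
python3 s.py
```

```text
11.0 yaw 146.55 [0.4719 0.1976 0.1712] F [1.4 0.8 1.2] Ftool [-1.5 -0.8 -1.2] M [ 0.255 -0.296 -0.018] g 54.2 30.0
```

Emit:
jog_arm(rows=[[[0,0,-0.002,0],[0,0,-0.002,0],[0,0,-0.002,0],[0,0,0,0]]])

```text
time_s: 11.5
tcp_pos: [0.4714, 0.197, 0.1771]
ee_rot: [[-0.552, -0.834, -0.001], [-0.834, 0.552, -0.001], [0.001, 0.0, -1.0]]
wrist_force: [1.2, -0.3, -0.5]
gripper_width: 0.62
gripper_force: 30.0
```

```bash
python3 s.py
```

```text
11.5 yaw 146.53 [0.4714 0.197  0.1771] F [ 1.2 -0.3 -0.5] Ftool [-0.4 -1.2  0.5] M [-0.191 -0.408 -0.045] g 54.0 30.0
```

Emit:
jog_arm(rows=[[[0,0,-0.006,0],[0,0,-0.008,0],[0,0,-0.009,0],[0,0,-0.009,0],[0,0,-0.009,0],[0,0,-0.009,0],[0,0,-0.009,0],[0,0,-0.009,0],[0,0,0,0]]])

```text
time_s: 12.62
tcp_pos: [0.472, 0.1976, 0.2461]
ee_rot: [[-0.551, -0.834, 0.001], [-0.834, 0.551, 0.001], [-0.002, -0.001, -1.0]]
wrist_force: [0.5, 0.8, -0.6]
gripper_width: 0.624
gripper_force: 30.0
```

```bash
python3 s.py; python3 - <<'E'
from h import *
cv2.imwrite("pics/side2.png",capture("side")[:,:,::-1])
s=sense();t=np.array([.535,-.235,.2]);R=s["ee_rot"];print(R.T@(t-s["tcp_pos"]),s["joints"].round(1))
E
```

```text
12.62 yaw 146.55 [0.472  0.1976 0.2461] F [ 0.5  0.8 -0.6] Ftool [-0.9  0.   0.6] M [0.02  0.028 0.053] g 54.3 30.0
[ 0.32590525 -0.29124334  0.04533963] [ 40.9  13.4 -19.3  -0.  -57.3 -74.4]
```

View pics/side2.png

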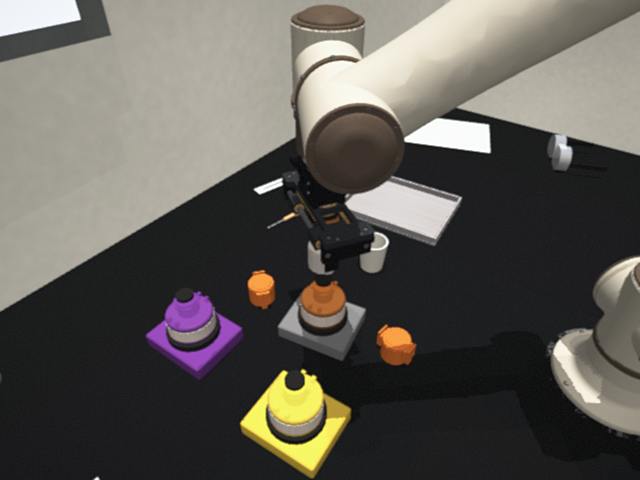

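The side view shows the white cap held in the gripper at (320,258), and the bare jar neck at (322,285) below. Moving over the tray.

Emit:
jog_arm(rows=[[[0.01,-0.0089,0,0],[0.025,-0.0223,0,0],[0.035,-0.0312,0,0],[0.0365,-0.0326,0,0],[0.0365,-0.0326,0,0],[0.0365,-0.0326,0,0],[0.0365,-0.0326,0,0],[0.0365,-0.0326,0,0],[0.035,-0.0312,0,0],[0.025,-0.0223,0,0],[0.0135,-0.0121,0,0],[0,0,0,0],[0,0,0.03,0],[0,0,0.03,0],[0,0,0.03,0],[0,0,0.03,0],[0,0,0.02,0],[0,0,0,0]]])

```text
time_s: 14.92
tcp_pos: [0.5337, -0.2338, 0.1038]
ee_rot: [[-0.55, -0.835, -0.004], [-0.835, 0.55, 0.001], [0.002, 0.004, -1.0]]
wrist_force: [-0.2, -0.3, -0.5]
gripper_width: 0.625
gripper_force: 30.0
```

```bash
python3 s.py
```

```text
14.93 yaw 146.61 [ 0.5337 -0.2338  0.1038] F [-0.2 -0.3 -0.5] Ftool [ 0.4 -0.   0.5] M [0.037 0.033 0.009] g 54.3 30.0
```

Emit:
jog_arm(rows=[[[0,0,0,0],[0,0,0.004,0],[0,0,0.004,0],[0,0,0.003,0],[0,0,0.002,0],[0,0,0,0],[0,0,0,0]]])

```text
time_s: 15.8
tcp_pos: [0.5348, -0.2351, 0.0923]
ee_rot: [[-0.551, -0.834, 0.0], [-0.834, 0.551, -0.0], [-0.0, -0.0, -1.0]]
wrist_force: [-0.7, 0.4, -0.0]
gripper_width: 0.625
gripper_force: 30.0
```

```bash
python3 s.py
```

```text
15.8 yaw 146.54 [ 0.5348 -0.2351  0.0923] F [-0.7  0.4 -0. ] Ftool [0.  0.8 0. ] M [0.031 0.076 0.032] g 54.4 30.0
```

Emit:
jog_arm(rows=[[[0,0,0.001,0],[0,0,0.001,0],[0,0,0.001,0],[0,0,0,0]]])

```text
time_s: 16.3
tcp_pos: [0.5347, -0.235, 0.0891]
ee_rot: [[-0.551, -0.834, -0.0], [-0.834, 0.551, 0.0], [0.0, 0.0, -1.0]]
wrist_force: [-0.7, -0.3, -1.6]
gripper_width: 0.615
gripper_force: 30.0
```

```bash
python3 s.py
```

```text
16.3 yaw 146.54 [ 0.5347 -0.235   0.0891] F [-0.7 -0.3 -1.6] Ftool [0.7 0.4 1.6] M [0.041 0.033 0.002] g 53.5 30.0
```

Not in contact yet, so down in 0.5 mm steps.

Emit:
jog_arm(rows=[[[0,0,0.0005,0],[0,0,0.0005,0],[0,0,0,0]]])

```text
time_s: 16.68
tcp_pos: [0.5348, -0.235, 0.0886]
ee_rot: [[-0.551, -0.834, 0.0], [-0.834, 0.551, -0.0], [-0.0, -0.0, -1.0]]
wrist_force: [-0.4, 1.5, 2.7]
gripper_width: 0.623
gripper_force: 30.0
```

```bash
python3 s.py
```

```text
16.68 yaw 146.55 [ 0.5348 -0.235   0.0886] F [-0.4  1.5  2.7] Ftool [-1.   1.1 -2.7] M [ 0.223  0.295 -0.012] g 54.2 30.0
```

Emit:
jog_arm(rows=[[[0,0,0.0004,0],[0,0,0,0],[0,0,0,0]]])

```text
time_s: 17.05
tcp_pos: [0.5348, -0.235, 0.0886]
ee_rot: [[-0.551, -0.834, 0.0], [-0.834, 0.551, -0.0], [0.0, -0.0, -1.0]]
wrist_force: [-1.5, 1.3, 5.5]
gripper_width: 0.62
gripper_force: 30.0
```

```bash
python3 s.py
```

```text
17.05 yaw 146.55 [ 0.5348 -0.235   0.0886] F [-1.5  1.3  5.5] Ftool [-0.2  2.  -5.5] M [0.444 0.572 0.005] g 54.0 30.0
```

The cap is firmly on the floor. Releasing.

Emit:
jog_arm(rows=[[[0,0,0,0],[0,0,0,0],[0,0,0,0],[0,0,0,0],[0,0,0,0],[0,0,0,0]]], claw=1)

```text
time_s: 17.8
tcp_pos: [0.5347, -0.235, 0.0877]
ee_rot: [[-0.551, -0.834, -0.0], [-0.834, 0.551, 0.0], [0.0, 0.0, -1.0]]
wrist_force: [0.5, 0.5, 0.4]
gripper_width: 0.994
gripper_force: 0.0
```

Emit:
jog_arm(rows=[[[0,0,-0.005,0],[0,0,-0.01,0],[0,0,-0.02,0],[0,0,-0.03,0],[0,0,-0.03,0],[0,0,-0.03,0],[0,0,-0.03,0],[0,0,-0.02,0],[0,0,0,0],[0,0,0,0]]])

```text
time_s: 19.05
tcp_pos: [0.5342, -0.2348, 0.2622]
ee_rot: [[-0.552, -0.834, -0.001], [-0.834, 0.552, 0.001], [0.0, 0.001, -1.0]]
wrist_force: [-0.0, 0.3, -1.0]
gripper_width: 0.999
gripper_force: 0.0
```

```bash
python3 s.py; python3 - <<'E'
from h import *
cv2.imwrite("pics/fin.png",np.hstack([cv2.resize(capture(n)[:,:,::-1],(400,300)) for n in("wrist","side")]))
E
```

```text
19.05 yaw 146.52 [ 0.5342 -0.2348  0.2622] F [-0.   0.3 -1. ] Ftool [-0.2  0.2  1. ] M [ 0.025  0.027 -0.028] g 86.9 0.0
```

View pics/fin.png

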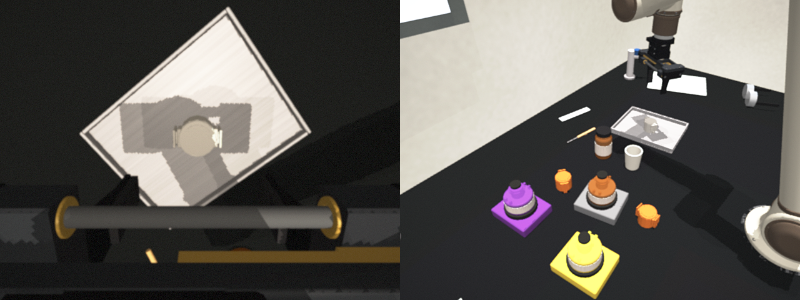

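The cap stands upright on the tray floor at wrist (197,137), the jar is open, and nothing else has been disturbed.

```bash
python3 -c "from station import finish_job;print(finish_job())"
```

```text
the job is handed in; nothing more can be done
None
```

The job is handed in after about 19 s: the jar is open, and the white cap was turned to its end stop (about 50°), lifted off and set upright on the tray floor, with nothing else seen to move.

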